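# Load the two dish slides and the tile stand for the next measurement

### The arm

A 7-joint arm with a two-finger parallel gripper is mounted at the origin on a cart in front of the work surface, level with it; the furniture and walls round the work are solid. World frame = base frame: x ahead of the robot, y to its left, z up, the work surface at z = 0. Lengths are in m, angles in rad, forces in N, time in s.
With the tool pointing down it reaches from about 0.425 to 0.825 m from the base axis. Payload 3.6 kg.
Tool frame: the origin (TCP) lies at the very end of the fingers, on their centre line; the grasp point (between the pads) lies 19 mm behind it; x points along the fingers, z is the direction in which the jaws open and shut, and the axes are right-handed (so a half turn about x gives the same grasp; the last joint's range is limited). The gripper opens to 93 mm and grips with 3 to 60 N. Pads are 15 mm wide; open, the fingers measure 128 mm over their backs; the gripper's body (75 mm by 188 mm) begins 65 mm behind the grasp point.
Start: joints at [-1.26, 0.615, -0.013, 1.423, 0.008, 1.103, -0.04], TCP at [0.215, 0.613, 0.219] pointing down, gripper open.
Joint ranges: [-3.12, 3.12], [-0.3, 2.06], [-1.34, 1.32], [0.26, 2.42], [-1.36, 4.5], [0.01, 1.98], [-2.84, 2.84]. Speed limits (rad/s): [2.79, 2.79, 3.14, 3.14, 3.14, 3.14, 3.14].

### API

Orientations are given as [roll, pitch, yaw] about the fixed x, y, z axes, in that order (R = Rz(yaw) Ry(pitch) Rx(roll)).
In Python, from bench import robot gives the robot as it stands.
- The arm moves only by the tool apply_moves, never from a script. Its arguments are lists of equal length, an entry for each row: "delta_rot": the turn, a rotation vector about the tool's x, y, z in degrees, a list of three; "dp": the shift along the tool's x, y, z in m, a list of three; "jaw": the closure, from 0 (fully open) to 1 (shut). In form: {"delta_rot": [[ax, ay, az], ...], "dp": [[tx, ty, tz], ...], "jaw": [jaw, ...]}. A call has 1 to 20 rows; each row shifts and turns the commanded pose from where the row before left it, along the tool's axes as they then stand; what a row does not reach is not made up. A row lasts 1/8 s, in which the tool goes at most 62.5 mm and 10.7 degrees, less where a joint would pass 70% of its speed; a pose out of reach is approached as far as the arm can. A call with a gripper value outside its range is refused whole. The fingers move at their own pace and stop on an object; "grip_force" is the grip in N (left out, the last holds). Time passes only in rows, so rows that do not move let the fingers close. It gives the time, the measured TCP pose, the force and the opening at its end, in the units of the state.
- robot.read_state(): the state, without advancing time (a new reading comes with each control period).
- robot.camera(name): name is "scene" or "top" or "wrist"; returns a dict with "img" (420x560x3 uint8, red, green, blue), "fovy" (degrees; the focal length in pixels is half the picture's height over the tangent of half this angle, whatever the lens; pixels are square), "cx", "cy" (the principal point, pixels), "R" (3x3) and "t" (3): a world point X has camera coordinates R X + t. Camera axes: x right, y down, z forward; pixel columns grow to the right and rows downward; lengths in m; the calibration is good to about 2 mm. A picture is of the moment at which its call begins. There is no depth.
- robot.job_done(): hands the job in, once; it reports no verdict.
The state is a dict: "clock": time; "qpos": joint angles; "joint_velocities": joint speeds; "joint_efforts": joint torques, N m; "position": TCP position; "ee_rot": TCP orientation; "wrist_force": force on the tool from outside, world axes, zero at the start; "moment": the same for the moment, N m; "grip_width": opening from 0.0 (shut) to 1.0 (fully open).
Only numpy, scipy, OpenCV 4.12 (cv2) and the standard library are available. Lean on these libraries where they do the work, as an engineer would, in place of code of your own. Each camera call takes 0.05 s, during which the arm holds its last target. There are 200 camera calls.

### The job

Get the next brightness measurement ready: the used, empty steel dish still sitting in one of the two rectangular dish slides goes into the wash tray, before any filled dish is put in a slide, and then one filled dish is seated flat in the collar of each slide. At whatever moment suits you, seat the white reference tile flat and face up in the collar of its round stand. Keep the filled dishes level, set everything down rather than dropping it, and leave the capped vial and the dropper bottle where they stand.

Things in the scene. Friction and masses are not known exactly. Their poses are not given: they have to be found in the camera images.
- used_dish: Used sample dish: round EMPTY steel dish (bare metal floor seen from above), 57 mm across the rim, 53 mm across the foot, 15 mm tall, 35 g, loose. Origin: centre of its underside, z up; yaw means nothing. Grip it across the outside of the rim. Starts seated in the collar of one of the two dish slides, its origin 7 mm above the slide's.
- fresh_dish_a: Filled sample dish: round steel dish with a pale pressed sample in it (matt whitish disc seen from above), 57 mm across the rim, 53 mm across the foot, 15 mm tall, 35 g, loose. Origin: centre of its underside, z up; yaw means nothing. Grip it across the outside of the rim. Starts flat on the desk in front of the instruments (not the dishes by the notebook). Both filled dishes are alike.
- fresh_dish_b: Filled sample dish: round steel dish with a pale pressed sample in it (matt whitish disc seen from above), 57 mm across the rim, 53 mm across the foot, 15 mm tall, 35 g, loose. Origin: centre of its underside, z up; yaw means nothing. Grip it across the outside of the rim. Starts flat on the desk in front of the instruments (not the dishes by the notebook). Both filled dishes are alike.
- reference_tile: White reference tile: flat disc, 50 mm across, 12 mm tall, 120 g, a white face in a black ring-shaped holder, loose, starts face up flat on the desk. Origin: centre of its underside, z up through the white face; yaw means nothing.
- slide_a: Dish slide: rectangular grey plate 104 (x) by 99 mm (y), 7 mm thick, fixed; small black pull knob on its front (-x) edge, 72 mm from the centre, under 9 mm high. In the middle a round steel collar, 71 mm inside at the foot, 4.5 mm high, wall 4 to 5 mm: the dish's seat. Origin: centre of the underside, z up; seat floor at z = 7 mm. A dish within about 8 mm of centre lies flat.
- slide_b: Dish slide: rectangular grey plate 104 (x) by 99 mm (y), 7 mm thick, fixed; small black pull knob on its front (-x) edge, 72 mm from the centre, under 9 mm high. In the middle a round steel collar, 71 mm inside at the foot, 4.5 mm high, wall 4 to 5 mm: the dish's seat. Origin: centre of the underside, z up; seat floor at z = 7 mm. A dish within about 8 mm of centre lies flat.
- tile_stand: Stand of the reference tile: round black foot 98 mm across, 7 mm thick, fixed to the desk, with a round metal collar in its middle, 65 mm inside at the foot, 4 mm high, its wall 4 to 5 mm thick. Origin: centre of the foot's underside; the seat's floor is at z = 7 mm; a tile within about 7 mm of the centre lies flat.
- wash_tray: Wash tray: shallow open steel tray with a rolled rim, 140 mm (x) by 110 mm (y) outside, 16 mm high, walls 2 mm, floor 2 mm thick, fixed to the desk. Origin: centre of its underside, z up. Empty at the start. The dish may lie flat anywhere on its floor.
- capped_vial: Bystander: small white-capped glass vial, 25 mm across, 62 mm tall, standing loose on the desk. Origin: centre of its underside, z up.
- dropper_bottle: Bystander: brown dropper bottle with a black rubber bulb, 33 mm across, 102 mm tall, standing loose on the desk. Origin: centre of its underside, z up.
There are look-alikes about, which are no part of the job. What is shaped like the used_dish but blue is not meant.

How it is judged:
By the outcome, as a careful person would: the job done as asked, in the order asked, and still so for the second after the job is handed in, with the robot touching nothing.
It also fails if it takes over 83 s, if anything falls off the work surface, if the arm or the gripper's body presses on something with over 40 N, if the wrist force passes 120 N, or if a joint passes its speed limit or range.

## Working session

There is one attempt and no reset: what is moved stays moved. The work goes in short steps, Python scripts to look and compute and a tool call to move; the robot and the scene stay as the last step left them, time stands still between calls to the robot, and variables do not carry over. Pictures are saved under pics/ and viewed, about 12 in all and at most 16, crops included, and the job is handed in when it is done.

Besides the shell and the picture viewer there is one more tool, called after ">>>" as a command line: name --argument value ..., lists and objects as JSON in quotes. apply_moves: Moves the arm, as the interface text tells. Its arguments: {"type":"object","properties":{"delta_rot":{"type":"array"},"dp":{"type":"array"},"jaw":{"type":"array"},"grip_force":{"type":"number"}},"required":["delta_rot","dp","jaw"]}

```bash
mkdir -p pics; ls; cat > h.py <<'E'
from bench import robot
import cv2, numpy as np
def snap(n,f):
    c=robot.camera(n); cv2.imwrite('pics/'+f,c['img'][:,:,::-1]); return c
def world(c,u,v,z):
    f=c['img'].shape[0]/2/np.tan(np.radians(c['fovy'])/2)
    R=np.array(c['R']);t=np.array(c['t'])
    d=R.T@np.array([(u-c['cx'])/f,(v-c['cy'])/f,1]); o=-R.T@t
    return o+d*(z-o[2])/d[2]
def pix(c,X):
    f=c['img'].shape[0]/2/np.tan(np.radians(c['fovy'])/2)
    p=np.array(c['R'])@np.array(X)+np.array(c['t']); return p[:2]/p[2]*f+[c['cx'],c['cy']]
E
python3 - <<'E'
from h import *
import pickle
cs={n:snap(n,n+'0.png') for n in('top','scene')}
pickle.dump(cs,open('c0.pkl','wb'))
s=robot.read_state();print({k:np.round(s[k],3) for k in s})
for c in cs.values(): print(c['fovy'],c['cx'],c['cy'],np.round(-np.array(c['R']).T@np.array(c['t']),3))
E
```

```text
pics
{'clock': np.float64(0.1), 'qpos': array([-1.259,  0.616, -0.013,  1.425,  0.008,  1.103, -0.04 ]), 'joint_velocities': array([ 0.   , -0.004,  0.   , -0.003, -0.001,  0.002,  0.   ]), 'joint_efforts': array([ 1.0000e-03, -4.6004e+01,  2.1000e-01, -1.6625e+01, -6.1000e-02,
        1.7000e-02,  0.0000e+00]), 'position': array([0.215, 0.613, 0.218]), 'ee_rot': array([-3.116,  1.568, -1.883]), 'wrist_force': array([-0.012,  0.292, -0.128]), 'moment': array([ 0.001, -0.016, -0.014]), 'grip_width': np.float64(0.999)}
48.06705891830886 281.69145586050433 213.124580351393 [ 0.56  -0.067  1.257]
48.83739369243234 291.7230055490394 203.61058309780722 [ 0.097 -0.47   0.84 ]
```

View pics/top0.png

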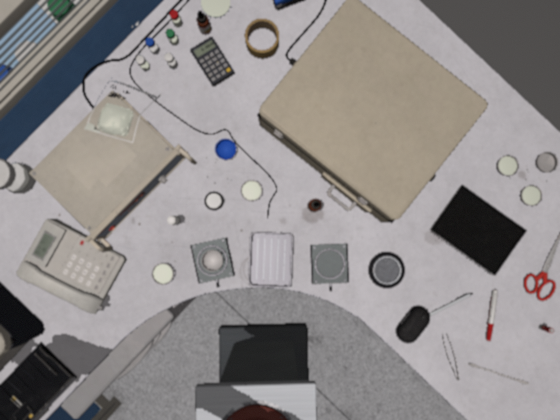

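View pics/scene0.png

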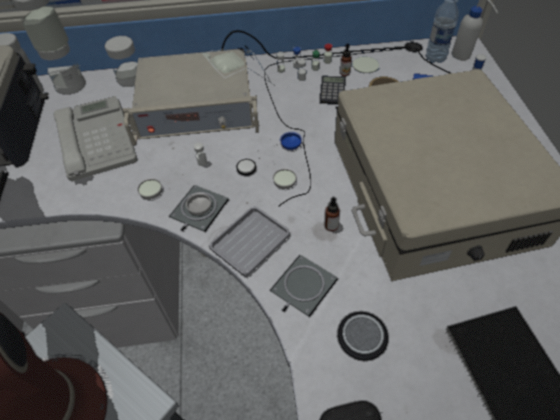

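Top view: used dish in the left slide (213,260), wash tray (271,259), empty slide (329,263), tile stand (387,270), tile (214,201). The filled dishes are at (163,273) and (251,190), the vial at (176,219) and the dropper at (315,205). The scene view agrees with this.

```bash
python3 - <<'E'
from h import *
import pickle
from scipy.spatial.transform import Rotation as Ro
cs=pickle.load(open('c0.pkl','rb'))
T=dict(used=(213,260,.02,201,205),tray=(271,259,.0,250,242),slideB=(329,263,.008,304,282),stand=(387,270,.009,363,334),tile=(214,201,.012,246,166),fa=(163,273,.014,150,188),fb=(251,190,.014,285,178),vial=(176,219,.03,200,155),drop=(315,205,.05,332,215))
for k,(u,v,z,a,b) in T.items():
    w=world(cs['top'],u,v,z); print(k,np.round(w,3),np.round(world(cs['scene'],a,b,z),3),round(np.hypot(w[0],w[1]),3))
s=robot.read_state();print(np.round(Ro.from_euler('xyz',s['ee_rot']).as_matrix(),3))
g=cs['top']['img']
crop=cv2.resize(g[165:295,140:420],None,fx=2.8,fy=2.8,interpolation=cv2.INTER_CUBIC)
cv2.imwrite('pics/crop.png',crop[:,:,::-1])
E
```

```text
used [0.479 0.104 0.02 ] [0.481 0.094 0.02 ] 0.49
tray [ 0.477 -0.048  0.   ] [ 0.479 -0.05   0.   ] 0.479
slideB [ 0.463 -0.201  0.008] [ 0.466 -0.205  0.008] 0.505
stand [ 0.441 -0.354  0.009] [ 0.443 -0.358  0.009] 0.565
tile [0.634 0.099 0.012] [0.638 0.095 0.012] 0.642
fa [0.448 0.236 0.014] [0.449 0.231 0.014] 0.507
fb [0.661 0.001 0.014] [ 0.662 -0.006  0.014] 0.661
vial [0.589 0.196 0.03 ] [0.587 0.198 0.03 ] 0.621
drop [ 0.616 -0.165  0.05 ] [ 0.613 -0.172  0.05 ] 0.637
[[-0.001 -0.944  0.331]
 [-0.002  0.331  0.944]
 [-1.    -0.    -0.002]]
```

View pics/crop.png

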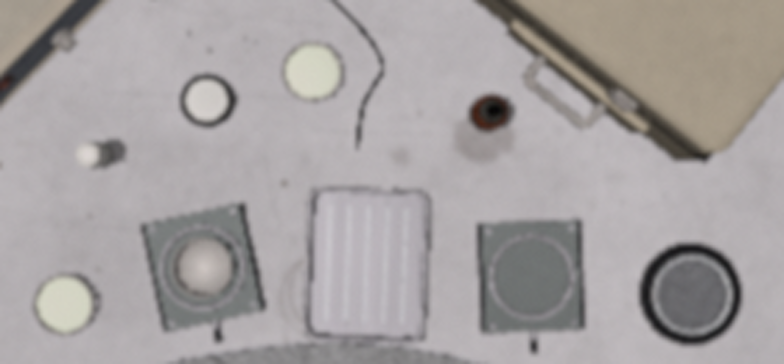

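>>> apply_moves --delta_rot '[[5.9,0,0],[5.9,0,0],[5.9,0,0],[5.9,0,0],[5.9,0,0],[5.9,0,0],[5.9,0,0],[5.9,0,0],[5.9,0,0],[5.9,0,0],[5.9,0,0],[5.9,0,0],[0,0,0]]' --dp '[[0,-0.049,-0.013],[0,-0.049,-0.013],[0,-0.049,-0.013],[0,-0.049,-0.013],[0,-0.049,-0.013],[0,-0.049,-0.013],[0,-0.049,-0.013],[0,-0.049,-0.013],[0,-0.049,-0.013],[0,-0.049,-0.013],[0,-0.049,-0.013],[0,-0.049,-0.013],[0,0,0]]' --jaw '[0,0,0,0,0,0,0,0,0,0,0,0,0]' --grip_force 15

```text
clock: 1.72
position: [0.4405, 0.085, 0.2187]
ee_rot: [-2.121, 1.569, -2.132]
wrist_force: [-0.2, 0.2, -0.3]
grip_width: 0.999
```

```bash
python3 - <<'E'
from h import *
c=snap('wrist','w1.png')
from scipy.spatial.transform import Rotation as Ro
s=robot.read_state();print(np.round(s['position'],4));print(np.round(Ro.from_euler('xyz',s['ee_rot']).as_matrix(),3))
import pickle;pickle.dump(c,open('w1.pkl','wb'))
p=np.array(s['position']);print(pix(c,p),pix(c,[.479,.1,.02]),c['fovy'])
E
```

```text
[0.4411 0.0879 0.2187]
[[-0.     0.006  1.   ]
 [ 0.     1.    -0.006]
 [-1.     0.    -0.   ]]
[278.38317829 249.69248117] [310.52934185 177.61922645] 67.72980663531028
```

View pics/w1.png

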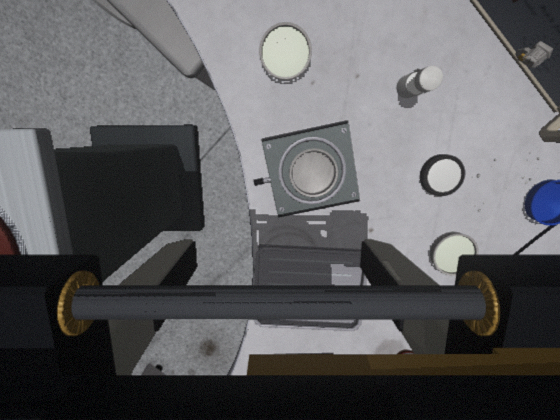

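```bash
python3 - <<'E'
from h import *
import pickle;c=pickle.load(open('w1.pkl','rb'))
for k,u,v,z in [('used',313.5,171,.022),('slideA',312,168.5,.007),('collarA',312.5,169,.0115),('fa',285.5,53,.015),('tile',442.5,175,.012),('fb',454,254,.015),('vialcap',431,78,.062)]: print(k,np.round(world(c,u,v,z),4))
E
```

```text
used [0.4821 0.1079 0.022 ]
slideA [0.4819 0.1091 0.007 ]
collarA [0.4821 0.1091 0.0115]
fa [0.4506 0.2349 0.015 ]
tile [0.6373 0.1002 0.012 ]
fb [6.619e-01 4.000e-04 1.500e-02]
vialcap [0.589  0.2009 0.062 ]
```

>>> apply_moves --delta_rot '[[0,0,0],[0,0,0],[0,0,0],[0,0,0],[0,0,0]]' --dp '[[0.03,0.019,0.04],[0.05,0,0],[0.05,0,0],[0.04,0,0],[0,0,0]]' --jaw '[0,0,0,0,0]'

```text
clock: 2.4
position: [0.4792, 0.1096, 0.046]
ee_rot: [-3.076, 1.564, -3.076]
wrist_force: [0.2, 0.3, 0.7]
grip_width: 0.999
```

```bash
python3 - <<'E'
from h import *
c=snap('wrist','w2.png')
s=robot.read_state();print(np.round(s['position'],4))
print(pix(c,[.482,.108,.022]))
import pickle;pickle.dump(c,open('w2.pkl','wb'))
E
```

```text
[0.481  0.1095 0.0479]
[282.07737013 242.83049972]
```

View pics/w2.png

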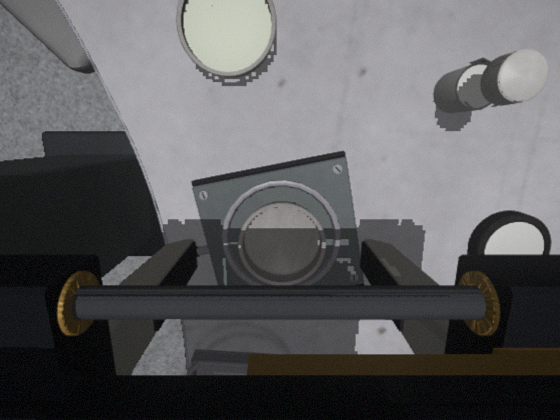

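>>> apply_moves --delta_rot '[[0,0,0],[0,0,0],[0,0,0],[0,0,0],[0,0,0],[0,0,0],[0,0,0]]' --dp '[[0.02,-0.001,0.001],[0.014,0,0],[0,0,0],[0,0,0],[0,0,0],[0,0,0],[0,0,0]]' --jaw '[0,0,0,1,1,1,1]' --grip_force 15

```text
clock: 3.32
position: [0.4826, 0.1072, 0.0148]
ee_rot: [0.156, 1.57, 0.153]
wrist_force: [0.6, -0.8, 0.0]
grip_width: 0.622
```

>>> apply_moves --delta_rot '[[0,0,0],[0,0,0],[0,0,0],[0,0,0],[0,0,0],[0,0,0],[0,0,0],[0,0,0],[0,0,0]]' --dp '[[-0.01,0,0],[-0.03,0,0],[-0.02,-0.03,-0.005],[0,-0.045,0],[0,-0.045,0],[0,-0.036,0],[0,0,0],[0,0,0],[0,0,0]]' --jaw '[1,1,1,1,1,1,1,1,1]'

```text
clock: 4.45
position: [0.4771, -0.047, 0.0747]
ee_rot: [1.772, 1.57, 1.772]
wrist_force: [0.0, -0.2, -0.8]
grip_width: 0.578
```

```bash
python3 - <<'E'
from h import *
c=snap('wrist','w3.png')
s=robot.read_state();print(np.round(s['position'],4),s['grip_width'])
print(pix(c,[.477,-.049,0]))
import pickle;pickle.dump(c,open('w3.pkl','wb'))
E
```

```text
[ 0.4771 -0.0471  0.0747] 0.5832925816148549
[277.41597237 221.5852915 ]
```

View pics/w3.png

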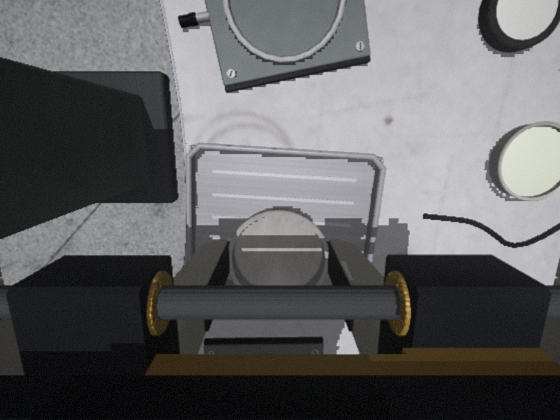

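>>> apply_moves --delta_rot '[[0,0,0],[0,0,0],[0,0,0],[0,0,0],[0,0,0]]' --dp '[[0.03,0,0.004],[0.02,0,0],[0.009,0,0],[0.003,0,0],[0,0,0]]' --jaw '[1,1,1,1,1]'

```text
clock: 5.12
position: [0.4814, -0.0487, 0.013]
ee_rot: [-0.171, 1.57, -0.173]
wrist_force: [-0.2, 0.6, -0.4]
grip_width: 0.583
```

>>> apply_moves --delta_rot '[[0,0,0],[0,0,0],[0,0,0]]' --dp '[[0.002,0,0],[0.001,0,0],[0,0,0]]' --jaw '[1,1,1]'

```text
clock: 5.5
position: [0.4817, -0.0488, 0.0111]
ee_rot: [0.164, 1.569, 0.162]
wrist_force: [0.1, 0.5, 9.1]
grip_width: 0.586
```

>>> apply_moves --delta_rot '[[0,0,0],[0,0,0],[0,0,0],[0,0,0],[0,0,0],[0,0,0],[0,0,0],[0,0,0],[0,0,0],[0,0,0],[0,0,0],[0,0,0],[0,0,0]]' --dp '[[0,0,0],[0,0,0],[0,0,0],[-0.01,0,0],[-0.03,0,0],[-0.05,0,0],[0,0.045,-0.005],[0,0.05,-0.005],[0,0.05,-0.005],[0,0.05,-0.005],[0,0.05,-0.005],[0,0.038,-0.006],[0,0,0]]' --jaw '[0.22,0.22,0.22,0.22,0.22,0.1,0,0,0,0,0,0,0]'

```text
clock: 7.12
position: [0.4496, 0.2384, 0.0998]
ee_rot: [1.732, 1.569, 1.737]
wrist_force: [-0.3, -0.2, -0.1]
grip_width: 0.999
```

```bash
python3 - <<'E'
from h import *
c=snap('wrist','w4.png');t=snap('top','t4.png')
s=robot.read_state();print(np.round(s['position'],4),s['grip_width'])
print(pix(c,[.4506,.2349,.015]),pix(c,[.589,.201,.062]))
import pickle;pickle.dump((c,t),open('w4.pkl','wb'))
a=t['img'][165:295,140:420]; a=cv2.resize(a,None,fx=2,fy=2)
cv2.imwrite('pics/m4.png',np.vstack([a,c['img'][:300]])[:,:,::-1])
E
```

```text
[0.4508 0.2336 0.0999] 1.002577504456431
[278.79097621 220.0487934 ] [472.72450028 284.47060446]
```

View pics/m4.png

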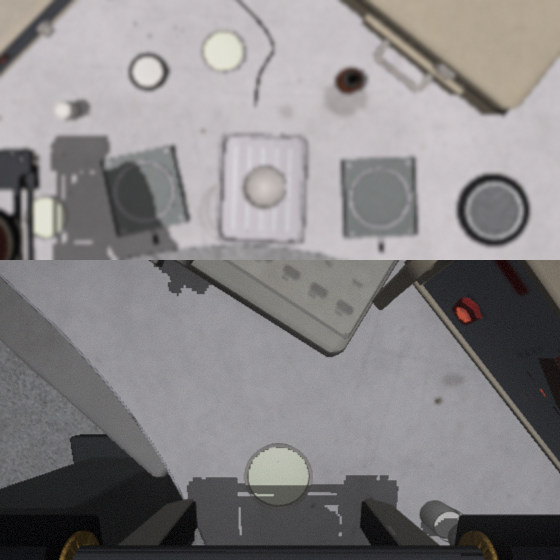

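>>> apply_moves --delta_rot '[[0,0,0],[0,0,0],[0,0,0],[0,0,0],[0,0,0],[0,0,0],[0,0,0],[0,0,0]]' --dp '[[0.04,0.002,0],[0.03,0,0],[0.015,0,0],[0.008,0,0],[0,0,0],[0,0,0],[0,0,0],[0,0,0]]' --jaw '[0,0,0,0,0,1,1,1]' --grip_force 15

```text
clock: 8.22
position: [0.4511, 0.2365, 0.0071]
ee_rot: [0.521, 1.57, 0.518]
wrist_force: [-0.5, 0.4, 0.5]
grip_width: 0.729
```

>>> apply_moves --delta_rot '[[0,0,0],[0,0,0],[0,0,0]]' --dp '[[0,0,0],[0,0,0],[0,0,0]]' --jaw '[1,1,1]'

```text
clock: 8.6
position: [0.4507, 0.2364, 0.0068]
ee_rot: [2.805, 1.571, 2.802]
wrist_force: [-0.1, 0.6, 2.6]
grip_width: 0.581
```

>>> apply_moves --delta_rot '[[0,0,0],[0,0,0],[0,0,0],[0,0,0],[0,0,0],[0,0,0],[0,0,0],[0,0,0],[0,0,0]]' --dp '[[-0.01,0,0],[-0.025,0,0],[-0.025,-0.015,0.005],[0,-0.03,0.01],[0,-0.035,0.01],[0,-0.03,0.006],[0,-0.017,0],[0,0,0],[0,0,0]]' --jaw '[1,1,1,1,1,1,1,1,1]'

```text
clock: 9.72
position: [0.4812, 0.1109, 0.0667]
ee_rot: [1.869, 1.57, 1.869]
wrist_force: [0.1, -0.0, -0.1]
grip_width: 0.587
```

```bash
python3 - <<'E'
from h import *
c=snap('wrist','w5.png')
s=robot.read_state();print(np.round(s['position'],4),s['grip_width'])
print(pix(c,[.482,.109,.0115]))
import pickle;pickle.dump(c,open('w5.pkl','wb'))
E
```

```text
[0.4812 0.111  0.0666] 0.5796333055507822
[278.68907938 228.75766415]
```

View pics/w5.png

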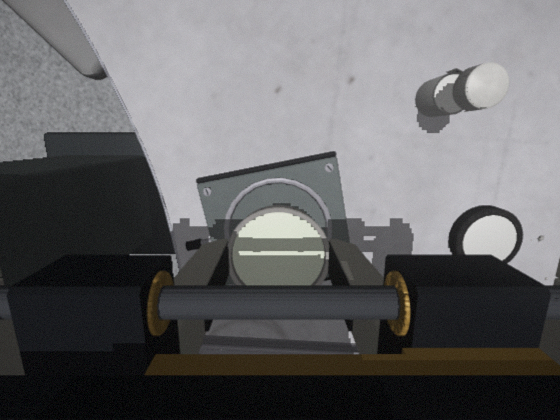

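>>> apply_moves --delta_rot '[[0,0,0],[0,0,0],[0,0,0],[0,0,0],[0,0,0],[0,0,0]]' --dp '[[0.02,-0.002,0.001],[0.015,0,0],[0.01,0,0],[0.005,0,0],[0.002,0,0],[0,0,0]]' --jaw '[1,1,1,1,1,1]'

```text
clock: 10.52
position: [0.4827, 0.1072, 0.0148]
ee_rot: [0.106, 1.57, 0.104]
wrist_force: [0.3, -0.8, -0.6]
grip_width: 0.579
```

```bash
python3 - <<'E'
from h import *
import pickle;c=pickle.load(open('w5.pkl','rb'))
print(world(c,279,256,.0747),world(c,277,230,.0115))
print(robot.read_state()['wrist_force'],robot.read_state()['position'])
E
```

```text
[0.48201331 0.11330735 0.0747    ] [0.48075072 0.10804037 0.0115    ]
[ 0.30769287 -0.82989977 -0.61344797] [0.48268623 0.10720278 0.01480118]
```

>>> apply_moves --delta_rot '[[0,0,0],[0,0,0]]' --dp '[[0.002,0,0],[0,0,0]]' --jaw '[1,1]'

```text
clock: 10.78
position: [0.483, 0.1073, 0.0137]
ee_rot: [0.437, 1.569, 0.434]
wrist_force: [-1.5, -1.0, 6.0]
grip_width: 0.58
```

>>> apply_moves --delta_rot '[[0,0,0],[0,0,0],[0,0,0],[0,0,0],[0,0,0],[0,0,0],[0,0,0],[0,0,0],[0,0,0],[0,0,0],[0,0,0],[0,0,0]]' --dp '[[0,0,0],[0,0,0],[0,0,0],[-0.01,0,0],[-0.03,0,0],[-0.047,0,0],[0,-0.025,0.04],[0,-0.025,0.045],[0,-0.025,0.045],[0,-0.025,0.04],[0,-0.008,0.009],[0,0,0]]' --jaw '[0.2,0.2,0.2,0.2,0.2,0.1,0,0,0,0,0,0]'

```text
clock: 12.28
position: [0.6607, -0.0018, 0.0996]
ee_rot: [-3.047, 1.57, -3.051]
wrist_force: [0.9, -0.3, 0.3]
grip_width: 0.999
```

```bash
python3 - <<'E'
from h import *
c=snap('wrist','w6.png');t=snap('top','t6.png')
s=robot.read_state();print(np.round(s['position'],4),s['grip_width'])
print(pix(c,[.6619,.0004,.015]),pix(c,[.6373,.1,.012]))
import pickle;pickle.dump((c,t),open('w6.pkl','wb'))
a=t['img'][165:295,140:420]; a=cv2.resize(a,None,fx=2,fy=2)
cv2.imwrite('pics/m6.png',np.vstack([a,c['img'][:300]])[:,:,::-1])
E
```

```text
[6.598e-01 4.000e-04 9.960e-02] 0.998105484902846
[279.16336322 213.34605177] [246.32998314  85.41297936]
```

View pics/m6.png

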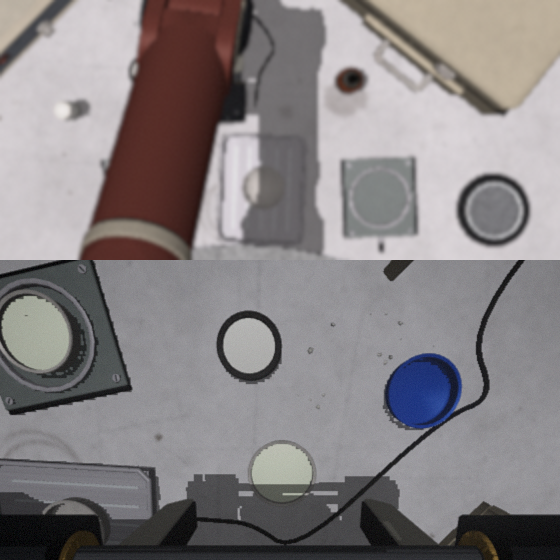

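>>> apply_moves --delta_rot '[[0,0,0],[0,0,0],[0,0,0],[0,0,0],[0,0,0],[0,0,0],[0,0,0],[0,0,0],[0,0,0],[0,0,0],[0,0,0]]' --dp '[[0.04,0.001,0.002],[0.03,0,0],[0.015,0,0],[0.008,0,0],[0,0,0],[0,0,0],[0,0,0],[0,0,0],[0,0,0],[0,0,0],[0,0,0]]' --jaw '[0,0,0,0,0,1,1,1,1,1,1]' --grip_force 15

```text
clock: 13.75
position: [0.6633, -0.0003, 0.0068]
ee_rot: [-0.355, 1.571, -0.358]
wrist_force: [-0.7, -0.2, 1.2]
grip_width: 0.58
```

>>> apply_moves --delta_rot '[[0,0,0],[0,0,0],[0,0,0],[0,0,0],[0,0,0],[0,0,0],[0,0,0],[0,0,0],[0,0,0],[0,0,0],[0,0,0],[0,0,0],[0,0,0],[0,0,0],[0,0,0]]' --dp '[[-0.01,0,0],[-0.025,0,0],[-0.025,0,-0.015],[0,0,-0.03],[0,0,-0.04],[0,0,-0.04],[0,-0.01,-0.035],[0,-0.025,-0.025],[0,-0.035,-0.014],[0,-0.04,0],[0,-0.04,0],[0,-0.033,0],[0,-0.018,0],[0,0,0],[0,0,0]]' --jaw '[1,1,1,1,1,1,1,1,1,1,1,1,1,1,1]'

```text
clock: 15.62
position: [0.4638, -0.1988, 0.0666]
ee_rot: [1.889, 1.569, 1.889]
wrist_force: [0.1, -0.7, -0.6]
grip_width: 0.582
```

```bash
python3 - <<'E'
from h import *
c=snap('wrist','w7.png')
s=robot.read_state();print(np.round(s['position'],4),s['grip_width'])
print(pix(c,[.464,-.203,.0115]))
import pickle;pickle.dump(c,open('w7.pkl','wb'))
E
```

```text
[ 0.4639 -0.1986  0.0666] 0.5816346153877144
[277.83036051 231.84113399]
```

View pics/w7.png

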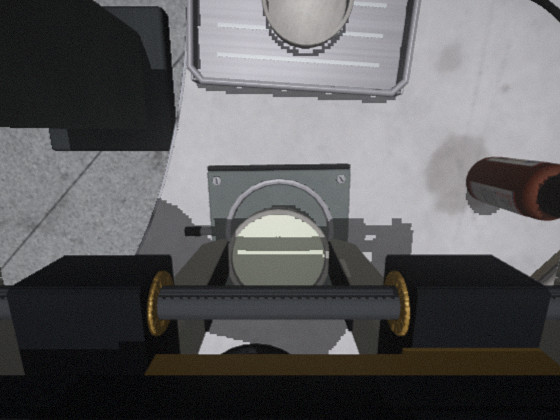

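>>> apply_moves --delta_rot '[[0,0,0],[0,0,0],[0,0,0],[0,0,0],[0,0,0],[0,0,0],[0,0,0]]' --dp '[[0.02,-0.005,0.001],[0.015,0,0],[0.01,0,0],[0.005,0,0],[0.002,0,0],[0.002,0,0],[0,0,0]]' --jaw '[1,1,1,1,1,1,1]'

```text
clock: 16.55
position: [0.4649, -0.2058, 0.0137]
ee_rot: [0.025, 1.57, 0.022]
wrist_force: [-1.8, 0.1, 5.3]
grip_width: 0.584
```

>>> apply_moves --delta_rot '[[0,0,0],[0,0,0],[0,0,0],[0,0,0],[0,0,0],[0,0,0],[0,0,0],[0,0,0],[0,0,0],[0,0,0],[0,0,0],[0,0,0],[0,0,0],[0,0,0],[0,0,0],[0,0,0]]' --dp '[[0,0,0],[0,0,0],[0,0,0],[-0.01,0,0],[-0.03,0,0],[-0.047,0,0],[0,0.045,0],[0,0.05,0],[0,0.05,0],[0,0.045,0.02],[0,0.04,0.03],[0,0.035,0.04],[0,0.025,0.045],[0,0.012,0.035],[0,0.002,0.002],[0,0,0]]' --jaw '[0.2,0.2,0.2,0.2,0.2,0.1,0,0,0,0,0,0,0,0,0,0]'

```text
clock: 18.55
position: [0.6365, 0.0974, 0.0996]
ee_rot: [-2.797, 1.569, -2.8]
wrist_force: [-0.9, 0.1, -1.1]
grip_width: 0.999
```

```bash
python3 - <<'E'
from h import *
c=snap('wrist','w8.png');t=snap('top','t8.png')
s=robot.read_state();print(np.round(s['position'],4),s['grip_width'])
print(pix(c,[.6373,.1,.012]),pix(c,[.589,.2,.062]))
import pickle;pickle.dump((c,t),open('w8.pkl','wb'))
a=t['img'][165:295,140:420]; a=cv2.resize(a,None,fx=2,fy=2)
cv2.imwrite('pics/m8.png',np.vstack([a,c['img'][:300]])[:,:,::-1])
E
```

```text
[0.6362 0.0968 0.0998] 0.9967995760477505
[278.66644465 211.86517161] [198.27517901  71.91907679]
```

View pics/m8.png

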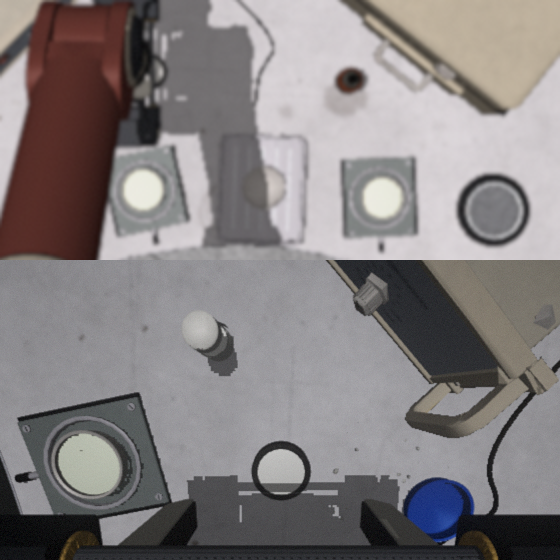

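>>> apply_moves --delta_rot '[[0,0,0],[0,0,0],[0,0,0],[0,0,0],[0,0,0],[0,0,0],[0,0,0],[0,0,0],[0,0,0],[0,0,0],[0,0,0]]' --dp '[[0.04,0.003,0.002],[0.03,0,0],[0.015,0,0],[0.009,0,0],[0,0,0],[0,0,0],[0,0,0],[0,0,0],[0,0,0],[0,0,0],[0,0,0]]' --jaw '[0,0,0,0,0,1,1,1,1,1,1]' --grip_force 25

```text
clock: 20.02
position: [0.6393, 0.1008, 0.0057]
ee_rot: [-3.062, 1.57, -3.064]
wrist_force: [-1.6, 0.0, 1.1]
grip_width: 0.533
```

>>> apply_moves --delta_rot '[[0,0,0],[0,0,0],[0,0,0],[0,0,0],[0,0,0],[0,0,0],[0,0,0],[0,0,0],[0,0,0],[0,0,0],[0,0,0],[0,0,0],[0,0,0],[0,0,0],[0,0,0],[0,0,0],[0,0,0],[0,0,0],[0,0,0]]' --dp '[[-0.01,0,0],[-0.03,0,0],[-0.04,0,-0.01],[0,-0.01,-0.03],[0,-0.02,-0.04],[0,-0.03,-0.04],[0,-0.035,-0.03],[0,-0.04,-0.01],[0,-0.04,0],[0,-0.04,0],[0,-0.04,0],[0,-0.04,0],[0,-0.04,0],[0,-0.04,-0.01],[0,-0.035,-0.01],[0,-0.03,-0.01],[0,-0.015,-0.007],[0,0,0],[0,0,0]]' --jaw '[1,1,1,1,1,1,1,1,1,1,1,1,1,1,1,1,1,1,1]'

```text
clock: 22.4
position: [0.4422, -0.3517, 0.0856]
ee_rot: [1.351, 1.569, 1.351]
wrist_force: [-0.5, -0.3, -0.5]
grip_width: 0.529
```

```bash
python3 - <<'E'
from h import *
c=snap('wrist','w9.png')
s=robot.read_state();print(np.round(s['position'],4),s['grip_width'])
print(pix(c,[.442,-.356,.011]))
import pickle;pickle.dump(c,open('w9.pkl','wb'))
E
```

```text
[ 0.4423 -0.3516  0.0856] 0.5262445964141254
[277.30613557 224.47744406]
```

View pics/w9.png

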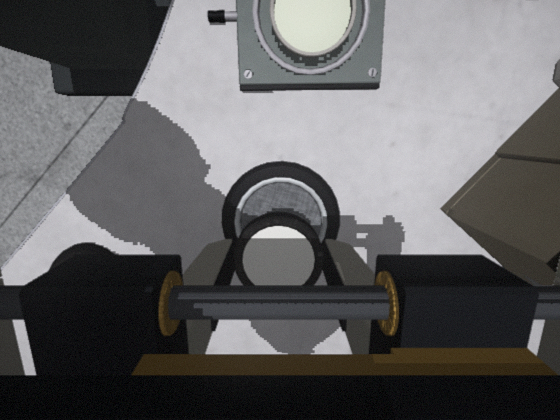

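```bash
python3 - <<'E'
from h import *
import pickle;c=pickle.load(open('w9.pkl','rb'))
print(world(c,281.5,223.5,.011),world(c,281,220,.007),world(c,279,254,.092))
E
```

```text
[ 0.44535783 -0.35518776  0.011     ] [ 0.44499573 -0.35340033  0.007     ] [ 0.44302031 -0.34878537  0.092     ]
```

>>> apply_moves --delta_rot '[[0,0,0],[0,0,0],[0,0,0],[0,0,0],[0,0,0],[0,0,0],[0,0,0]]' --dp '[[0.03,-0.004,0.002],[0.022,0,0],[0.012,0,0],[0.005,0,0],[0.002,0,0],[0.0015,0,0],[0,0,0]]' --jaw '[1,1,1,1,1,1,1]'

```text
clock: 23.32
position: [0.4435, -0.3579, 0.0136]
ee_rot: [-0.682, 1.57, -0.685]
wrist_force: [-0.7, -0.6, -1.2]
grip_width: 0.529
```

>>> apply_moves --delta_rot '[[0,0,0],[0,0,0]]' --dp '[[0.0015,0.001,0.001],[0,0,0]]' --jaw '[1,1]'

```text
clock: 23.58
position: [0.4441, -0.3575, 0.0126]
ee_rot: [-1.407, 1.57, -1.411]
wrist_force: [-2.2, -0.5, 4.1]
grip_width: 0.53
```

Contact, so release, rise and back off to the right to clear the view.

>>> apply_moves --delta_rot '[[0,0,0],[0,0,0],[0,0,0],[0,0,0],[0,0,0],[0,0,0],[0,0,0],[0,0,0],[0,0,0],[0,0,0],[0,0,0],[0,0,0]]' --dp '[[0,0,0],[0,0,0],[0,0,0],[-0.01,0,0],[-0.03,0,0],[-0.05,0,0],[-0.05,0,0],[-0.05,0,0],[0,-0.04,0],[0,-0.04,0],[0,-0.04,0],[0,0,0]]' --jaw '[0.3,0.3,0.3,0.3,0.3,0.3,0.3,0.3,0.3,0.3,0.3,0.3]'

```text
clock: 25.08
position: [0.4417, -0.4803, 0.2018]
ee_rot: [-1.998, 1.568, -2.005]
wrist_force: [-0.9, 0.5, -0.7]
grip_width: 0.701
```

```bash
python3 - <<'E'
from h import *
w=snap('wrist','w10.png')['img'];t=snap('top','t10.png')['img'];s=snap('scene','s10.png')['img']
a=cv2.resize(t[165:295,140:420],(560,260));b=cv2.resize(w[:300],(400,214)); 
d=cv2.resize(s[110:370,120:410],None,fx=1.12,fy=1.12)
H=np.zeros((560,800,3),np.uint8); H[:260,:560]=a; H[262:262+d.shape[0],:d.shape[1]]=d; H[300:514,400:800]=b
cv2.imwrite('pics/m10.png',H[:,:,::-1])
E
```

```text
(no output)
```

View pics/m10.png

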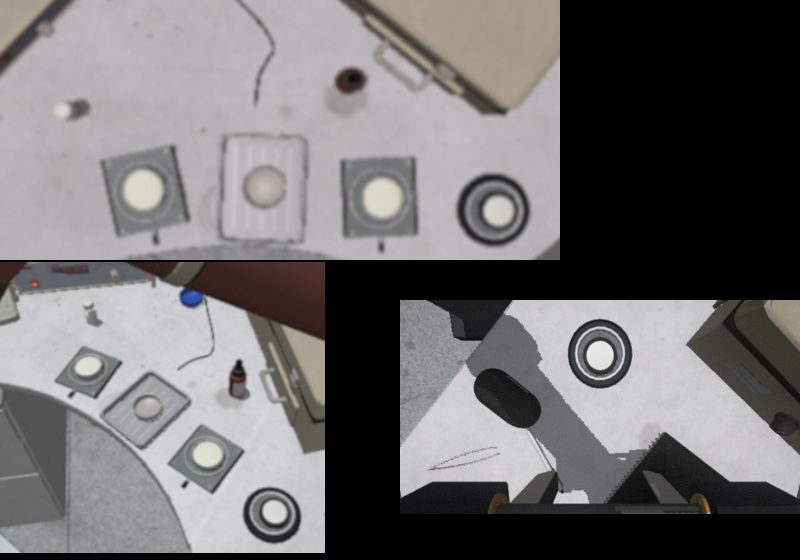

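```bash
python3 - <<'E'
from h import *
c=robot.camera('wrist');t=robot.camera('top')
p0=pix(c,[.445,-.355,.011]).astype(int);p1=pix(t,[.445,-.355,.011]).astype(int)
a=c['img'][max(0,p0[1]-60):p0[1]+60,p0[0]-60:p0[0]+60];b=t['img'][p1[1]-30:p1[1]+30,p1[0]-30:p1[0]+30]
H=np.hstack([cv2.resize(x,(400,400),interpolation=cv2.INTER_CUBIC) for x in(a,b)])
cv2.imwrite('pics/m11.png',H[:,:,::-1]);print(p0,p1,a.shape)
import pickle;pickle.dump((c,t),open('w11.pkl','wb'))
E
```

```text
[277  81] [387 268] (120, 120, 3)
```

View pics/m11.png

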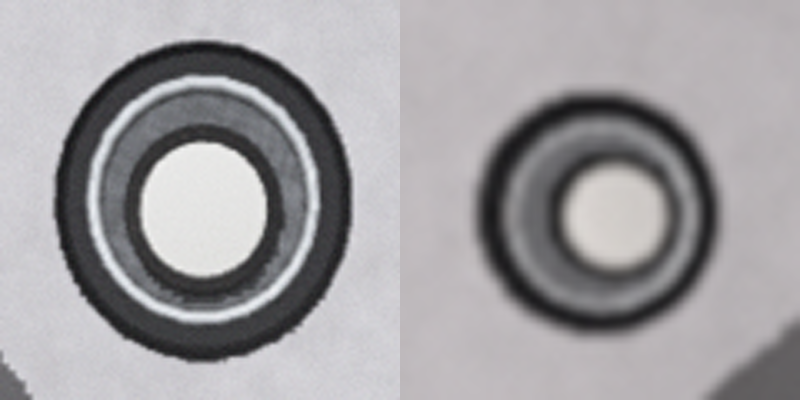

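```bash
python3 - <<'E'
from h import *
import pickle;c,t=pickle.load(open('w11.pkl','rb'))
A=lambda u,v,z:np.round(world(c,217+u/400*120,21+v/400*120,z),4)
B=lambda u,v,z:np.round(world(t,357+(u-400)/400*60,238+v/400*60,z),4)
print('wrist tile',A(204,209,.019),'collar',A(206,199.5,.011),'foot',A(204,201,.007))
print('tile edges if flat: x',A(124,209,.019)[0],A(285,209,.019)[0],'y',A(204,122,.019)[1],A(204,296,.019)[1])
print('top tile',B(616,215,.019),'collar',B(601,213,.011),'foot',B(598,212,.007))
E
```

```text
wrist tile [ 0.4453 -0.3587  0.019 ] collar [ 0.446  -0.3547  0.011 ] foot [ 0.4453 -0.3545  0.007 ]
tile edges if flat: x 0.4203 0.4707 y -0.3337 -0.3846
top tile [ 0.4411 -0.358   0.019 ] collar [ 0.4413 -0.3539  0.011 ] foot [ 0.4413 -0.3537  0.007 ]
```

```bash
python3 -c "
from h import *
print(robot.read_state()['wrist_force']);print(robot.job_done())"
```

```text
[-0.08405548  0.36012824 -0.08095339]
the job is handed in; nothing more can be done
None
```

The job is done and handed in at about 25 s. The used dish was set in the wash tray first. Then one filled dish was seated in each slide, and the white tile was seated face up in its stand.

- **Seating:** each dish was lowered to light contact (5–9 N) and then released, the tile likewise at about 4 N. At release, the filled dishes and the tile had their undersides at about 6.9 mm, against the 7 mm seat floor.
- **Tile position:** the tile lies about 4 mm off centre towards -y, inside its 7 mm tolerance. The top and wrist pictures agree on that offset. They disagree by about 4 mm on the stand's absolute x position, which doesn't affect the seating.
- **Dish positions:** in the last pictures both filled dishes lie inside their collars and the used dish lies flat in the tray. I judged the dish centring by eye and did not measure it in the final pictures.
- **Bystanders:** the vial and dropper bottle look unmoved, and the gripper is clear of everything, with the wrist force near zero.

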